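Roll the sample vial onto the read line and read its cap

ROBOT

A 6-joint arm with a two-finger parallel gripper is mounted at the origin on the work surface. World frame = base frame: x ahead of the robot, y to its left, z up, the work surface at z = 0. Lengths are in m, angles in rad, forces in N, time in s.
With the tool pointing down it reaches from about 0.2 to 0.875 m from the base axis. Payload 3.4 kg.
Tool frame: the origin (TCP) lies midway between the tips of the shut fingers; the grasp point (between the pads) lies 19 mm behind it; z points along the fingers, y is the direction in which the jaws open and shut (so a half turn about z gives the same grasp; the last joint's range is limited). The gripper opens to 94 mm and grips with 3 to 60 N. Pads are 16 mm wide; open, the fingers measure 119 mm over their backs; the gripper's body (75 mm by 177 mm) begins 78 mm behind the grasp point.
Start: joints at [-1.277, 0.276, 1.505, -0, 1.361, -0.121], TCP at [0.232, -0.526, 0.205] pointing down, gripper open.
Joint ranges: [-2.89, 2.89], [-0.75, 2.08], [0.22, 2.7], [-1.18, 4.32], [0.11, 2.71], [-2.7, 2.7]. Speed limits (rad/s): [2.57, 2.57, 3.14, 3.14, 3.14, 3.14].

INTERFACE

Orientations are given as a unit quaternion [w, x, y, z].
In Python, from station import arm, cams gives the robot as it stands. The module is installed in compiled form; this text tells all that it offers.
- The arm moves only by the tool send_rows, never from a script. Its argument "plan" is a list of rows, each a list of 6 numbers: the shift along the tool's x, y, z in m, then the turn, a rotation vector about the tool's x, y, z in rad. A call has 1 to 12 rows; each row shifts and turns the commanded pose from where the row before left it, along the tool's axes as they then stand; what a row does not reach is not made up. A row lasts 1/12 s, in which the tool goes at most 41.7 mm and 7.16 degrees, less where a joint would pass 70% of its speed; a pose out of reach is approached as far as the arm can. A call is refused whole if a number of a shift passes 0.0417 or a number of a turn 0.125, either way. A call with a gripper value outside its range is refused whole. "jaw" is the opening, from 0 (shut) to 1 (fully open), set as the call begins (left out, the last holds). The fingers move at their own pace and stop on an object; the grip force is fixed at half the most. Time passes only in rows, so rows that do not move let the fingers close. It gives the time, the measured TCP pose, the force and the opening at its end, in the units of the state.
- arm.sense(): the state, without advancing time (a new reading comes with each control period).
- cams.get_image(name): name is "scene" or "top"; returns the picture (420x560x3 uint8, red, green, blue); there is no depth.
- cams.calibration(name): a dict with "camera_matrix" (3x3 intrinsics, pixels), "k1" (the pictures are not rectified: a ray, as slopes to the right and down, at radius r is drawn at 1 + k1 r^2 times it, then the intrinsics apply), "rvec" (rotation vector, rad) and "tvec" (3), from world to camera coordinates, as OpenCV has them. Camera axes: x right, y down, z forward; pixel columns grow to the right and rows downward; lengths in m; the calibration is good to about 2 mm. A picture is of the moment at which its call begins. calibration takes no time and is no camera call.
- arm.job_done(): hands the job in, once; it reports no verdict.
The state is a dict: "time_s": time; "joints": joint angles; "qd": joint speeds; "joint_torque": joint torques, N m; "eef_pos": TCP position; "ee_rot": TCP orientation; "force": force on the tool from outside, world axes, zero at the start; "wrist_torque": the same for the moment, N m; "width": finger opening in m.
Only numpy, scipy, OpenCV 4.12 (cv2) and the standard library are available. Lean on these libraries where they do the work, as an engineer would, in place of code of your own. Each camera call takes 0.05 s, during which the arm holds its last target.

TASK

Roll the lying amber, black-capped vial across the dark pad with your fingertips, pushing its upper part sideways, until it lies still along the red line; do not pinch or lift it and do not press hard on the glass. Then press the green key on the cap reader fully down and let it come up again. Leave the clear vial and everything else where it is.

Things in the scene. Friction and masses are not known exactly. Their poses are not given: they have to be found in the camera images.
- station: cap reading station, one fixed piece, placed anew each run: a dark grey pad, 180 mm (its x) by 270 mm (its y), top 8 mm above the bench. Origin at bench height under the pad's centre, which is also the middle of the red line. +x points to the cap reader, a white box 75 x 110 x 55 mm (x, y, z) at the pad's far end, its near face 100 mm from the origin, with the green key on top.
- line_mid (a point): middle of the red line, on the surface of the pad; axes as the station's. The line is 8 mm wide and 150 mm long and runs along the station's x axis.
- vial: the vial to roll: amber glass, black cap, white label with a blue stripe. 28 mm in diameter, 95 mm long with the cap; about 55 g; stands at most 60 N. Lies on the pad, 65 to 95 mm to either side of the red line, within 0.08 rad of its direction. Origin on the axis at mid length, 14 mm above the pad; x along the axis to the cap, z out through the stripe (up at first); y, z turn as it rolls.
- vial_cap (a point): centre of the amber vial's cap end face, 47.5 mm from its middle along its x; the cap is 14 mm long and 24 mm in diameter, so it is clear of the pad. The glass is smooth under a finger (friction about 0.4) and grips the soft pad, so that it rolls when pushed and keeps its heading; after a slow push it stops within a few mm. Its pose may be missing while both fingers touch it.
- spare_vial: another vial of the same shape and size in clear glass with a white cap; it lies on the other side of the red line and must stay where it is. Origin and axes as for the amber vial.
- read_key_top (a point): centre of the top face of the green key, 77 mm above the bench when up; a round upright key 28 mm in diameter in a black collar 44 mm in diameter, whose rim is 67 mm above the bench
- read_key (a joint): travel of the green key, m: 0 up, 0.006 fully down; sprung, about 5 N to press it fully down, and it comes up again by itself
- standing_vial: amber sample vial standing upright on the bench beside the station, 28 mm across, 95 mm tall; origin at the centre of its foot. Not part of the job.
- beaker: empty glass beaker, 72 mm across, 95 mm tall; origin at the centre of its foot. Not part of the job.
- reagent_bottle: white bottle with a red cap, 72 mm across, 150 mm tall; origin at the centre of its foot. Not part of the job.
- dish: shallow glass dish, 92 mm across, 18 mm tall; origin at the centre of its foot. Not part of the job.
- tip_box: open blue box with compartments, 120 x 85 x 60 mm; origin at the centre of its underside. Not part of the job.
- pipette: white hand pipette lying on the bench, 245 mm long, 26 mm wide at most; origin at mid length, underside. Not part of the job.

How it is judged:
On the way, in this order (a step that is already met when the one before it is completed fails the run):
1. the amber vial turns over on the pad as it rolls (its blue stripe passes underneath) (angle between vial's own z axis and vertical above 2.3 rad and z of vial in the frame of station below 0.026 m).
2. the amber vial lies still along the red line (y of vial in the frame of station between -0.009 and 0.009 m and x of vial in the frame of station between -0.03 and 0.03 m and angle between the x axis of vial and the x axis of station, either way round below 0.16 rad and z of vial in the frame of station between 0.018 and 0.026 m and linear speed of vial below 0.01 m/s and angular speed of vial below 0.6 rad/s), for 0.2 s.
3. the green key is pressed fully down with the vial on the line (y of vial in the frame of station between -0.009 and 0.009 m and x of vial in the frame of station between -0.03 and 0.03 m and angle between the x axis of vial and the x axis of station, either way round below 0.16 rad and z of vial in the frame of station between 0.018 and 0.026 m and value of joint read_key above 0.005 m), for 0.05 s.
At the end, for the whole second after the job is handed in: The amber vial rests on the pad along the red line: its middle within 9 mm sideways of the line and 30 mm lengthways of its mid point, turned at most 0.16 rad from it; the key is up (under 1.5 mm down); the clear vial is within 12 mm, every other thing within 20 mm of its start (all of step 2 and value of joint read_key below 0.0015 m and distance of spare_vial from where it was at the start of the episode below 0.012 m and linear speed of spare_vial below 0.01 m/s and distance of each of standing_vial, beaker, reagent_bottle, dish, tip_box, pipette from where it was at the start of the episode below 0.02 m); the robot touches nothing.
It fails at once if the amber vial is lifted (its middle more than 8 mm above where it rolls) or leaves the pad (z of vial in the frame of station above 0.03 m or z of vial in the frame of station below 0.01 m or y of vial in the frame of station above 0.15 m or y of vial in the frame of station below -0.15 m).
It fails at once if the vial is pressed with more than 60 N, or pushed low or pinched instead of pushed at its upper part (touched with the grasp point under 33 mm above the bench) (contact force between anything else and vial above 60 N or (contact force between the fingers and vial above 1 N and height (world z) of the grasp point below 0.033 m)).
It fails at once if the key is pressed while the vial is more than 20 mm off the line (value of joint read_key above 0.003 m and (y of vial in the frame of station above 0.02 m or y of vial in the frame of station below -0.02 m)).
It fails at once if the clear vial is moved more than 12 mm or lifted (distance of spare_vial from where it was at the start of the episode above 0.012 m or z of spare_vial in the frame of station above 0.03 m).
It fails at once if another thing on the bench is moved more than 20 mm (distance of any of standing_vial, beaker, reagent_bottle, dish, tip_box, pipette from where it was at the start of the episode above 0.02 m).
It also fails if it takes over 48 s, if anything falls off the work surface, if the arm or the gripper's body presses on something with over 40 N, if the wrist force passes 120 N, or if a joint passes its speed limit or range.

## Working session

There is one attempt and no reset: what is moved stays moved. The work goes in short steps, Python scripts to look and compute and a tool call to move; the robot and the scene stay as the last step left them, time stands still between calls to the robot, and variables do not carry over. Pictures are saved under pics/ and viewed, and the job is handed in when it is done.

Besides the shell and the picture viewer there is one more tool, called after "Call:" by a JSON object that holds its "fn" and its "kwargs", one argument or row to a line. send_rows: Moves the arm, as the interface text tells. Its arguments: {"type":"object","properties":{"plan":{"type":"array","items":{"type":"array","items":{"type":"number"}}},"jaw":{"type":"number"}},"required":["plan"]}

```bash
ls; mkdir -p pics; python3 - <<'E'
from station import arm,cams
import cv2
for n in("scene","top"):
    cv2.imwrite(f"pics/{n}0.png",cams.get_image(n)[:,:,::-1]); print(n,cams.calibration(n))
print(arm.sense())
E
```

```text
pics
scene {'camera_matrix': array([[407.32786768,   0.        , 279.23931526],
       [  0.        , 407.32786768, 207.30334652],
       [  0.        ,   0.        ,   1.        ]]), 'k1': -0.05778792896388707, 'rvec': array([ 1.21797928,  2.2040729 , -1.02019018]), 'tvec': array([ 0.30923854, -0.19441824,  1.6738203 ])}
top {'camera_matrix': array([[492.53288036,   0.        , 284.77409063],
       [  0.        , 492.53288036, 213.72404072],
       [  0.        ,   0.        ,   1.        ]]), 'k1': -0.11234914759244874, 'rvec': array([ 2.15323115, -2.20244551,  0.08622218]), 'tvec': array([-0.03307652,  0.555932  ,  1.50145364])}
{'time_s': 0.1, 'joints': array([-1.27699242e+00,  2.76544425e-01,  1.50600673e+00,  2.62135420e-05,
        1.36070513e+00, -1.21025342e-01]), 'qd': array([-0.00048234, -0.00076606, -0.0032946 ,  0.00060506, -0.00161263,
       -0.00158647]), 'joint_torque': array([ 1.50027827e-03, -4.05457020e+01, -2.37778831e+01,  7.03100581e-02,
        2.98179535e-02, -3.76884520e-05]), 'eef_pos': array([ 0.23158581, -0.52574132,  0.20468395]), 'ee_rot': array([-8.29816742e-04,  9.78566820e-01,  2.05927870e-01, -5.90018676e-05]), 'force': array([ 0.49214355,  0.27551282, -0.54416908]), 'wrist_torque': array([ 0.05417399,  0.02410229, -0.00455991]), 'width': 0.09374736546041436}
```

View pics/scene0.png

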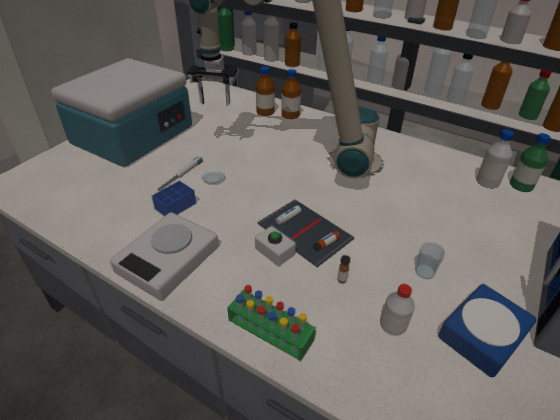

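View pics/top0.png

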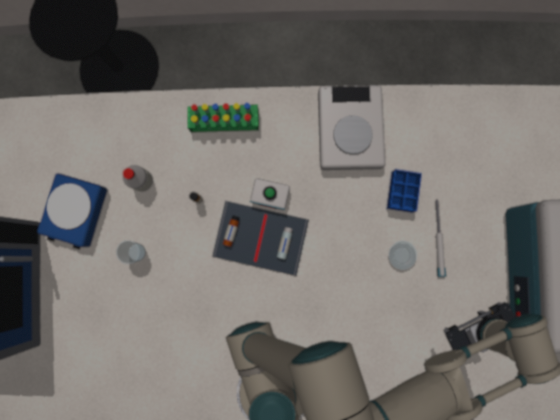

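The scene picture shows the pad at about (305,230), the amber vial at (328,241), the clear vial at (288,214) and the green key at (275,237). In the top picture the amber vial is at (231,232) with its cap end apparently up the image, the red line at (261,238), the clear vial at (285,243) and the key at (269,193).

```bash
cat > h.py <<'E'
import numpy as np,cv2
from station import arm,cams
def cal(n):
    c=cams.calibration(n);R,_=cv2.Rodrigues(c['rvec']);return c['camera_matrix'],np.array([c['k1'],0,0,0]),R,c['tvec']
def ray(n,uv):
    K,d,R,t=cal(n)
    p=cv2.undistortPoints(np.array(uv,float).reshape(-1,1,2),K,d).reshape(-1,2)
    D=np.c_[p,np.ones(len(p))]@R
    return -R.T@t,D
def onz(n,uv,z):
    o,D=ray(n,uv);s=(z-o[2])/D[:,2];return o+D*s[:,None]
def proj(n,P):
    K,d,R,t=cal(n);return cv2.projectPoints(np.array(P,float).reshape(-1,1,3),cv2.Rodrigues(R)[0],t,K,d)[0].reshape(-1,2)
def tri(u1,u2):
    o1,D1=ray("top",u1);o2,D2=ray("scene",u2);d1=D1[0]/np.linalg.norm(D1[0]);d2=D2[0]/np.linalg.norm(D2[0])
    s=np.linalg.lstsq(np.c_[d1,-d2],o2-o1,rcond=None)[0];a=o1+d1*s[0];b=o2+d2*s[1];return (a+b)/2,np.linalg.norm(a-b)
def big(m,k=1):
    cs,_=cv2.findContours(m.astype(np.uint8),cv2.RETR_EXTERNAL,cv2.CHAIN_APPROX_NONE)
    return sorted(cs,key=cv2.contourArea)[::-1][:k]
E
python3 - <<'E'
import cv2
for n,(x0,y0,x1,y1) in {"top":(180,150,320,290),"scene":(240,190,370,290)}.items():
    im=cv2.imread(f"pics/{n}0.png")[y0:y1,x0:x1]
    cv2.imwrite(f"pics/{n}0z.png",cv2.resize(im,None,fx=4 if n=="top" else 6,fy=4 if n=="top" else 6,interpolation=cv2.INTER_CUBIC))
E
```

```text
(no output)
```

View pics/top0z.png

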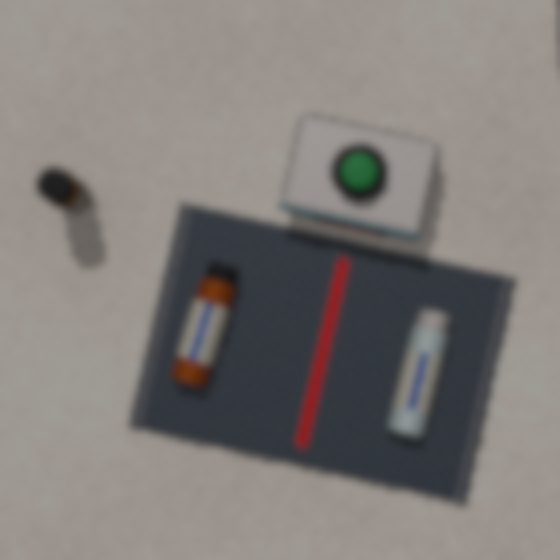

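View pics/scene0z.png

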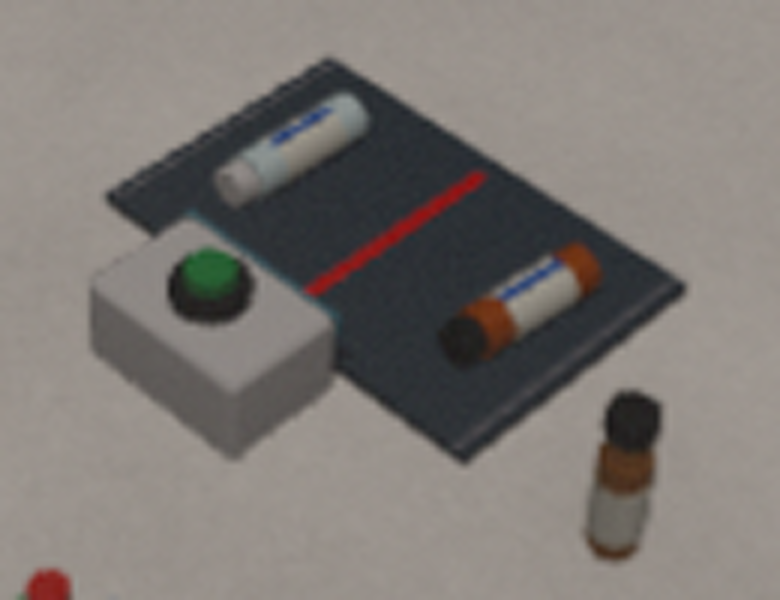

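The zooms show the amber vial's cap towards the reader at top zoom (224,268), its foot at (188,384), the line from (343,258) to (303,446) and the key at (359,172).

```bash
cat > meas.py <<'E'
from h import *
def masks(n,im):
    h=cv2.cvtColor(im,cv2.COLOR_RGB2HSV).astype(int);H,S,V=h[...,0],h[...,1],h[...,2]
    roi=np.zeros(H.shape,bool)
    x0,y0,x1,y1=(210,175,312,280) if n=="top" else (252,195,358,268)
    roi[y0:y1,x0:x1]=1
    red=roi&((H>=172)|(H<=3))&(S>140)&(V>60)
    org=roi&(H>=5)&(H<=16)&(S>120)&(V>50)
    grn=roi&(H>50)&(H<85)&(S>100)&(V>50)
    blu=roi&(H>105)&(H<130)&(S>110)&(V>70)
    return dict(red=red,org=org,grn=grn,blu=blu)
def seg(m):
    ys,xs=np.nonzero(m);p=np.c_[xs,ys].astype(float);return p
if __name__=="__main__":
  for n in("top","scene"):
    im=cv2.imread(f"pics/{n}0.png")[:,:,::-1].copy();M=masks(n,im)
    for k,m in M.items():
        for c in big(m,3):
            if cv2.contourArea(c)<4: continue
            r=cv2.minAreaRect(c);b=cv2.boxPoints(r);s=sorted([(np.linalg.norm(b[i]-b[(i+1)%4]),i) for i in range(4)])
            i=s[0][1];e1=(b[i]+b[(i+1)%4])/2;e2=(b[(i+2)%4]+b[(i+3)%4])/2
            z={'red':.008,'org':.022,'grn':.077,'blu':.036}[k]
            P=onz(n,[e1,e2,r[0]],z)
            print(n,k,cv2.contourArea(c),np.round(r[0],1),'ends',np.round(P[:2,:2],4).tolist(),'mid',np.round(P[2],4),'len',round(np.linalg.norm(P[0]-P[1]),4))
E
python3 meas.py
```

```text
top red 105.0 [260.1 237.9] ends [[0.5541, 0.0151], [0.4113, 0.0509]] mid [0.4825 0.033  0.008 ] len 0.1472
top org 36.5 [234. 222.] ends [[0.5327, 0.0997], [0.5333, 0.1246]] mid [0.533  0.1122 0.022 ] len 0.0248
top org 31.5 [227.2 243. ] ends [[0.4727, 0.1468], [0.4639, 0.1219]] mid [0.4683 0.1343 0.022 ] len 0.0265
top grn 63.5 [269.5 192.5] ends [[0.629, -0.0017], [0.6018, -0.0012]] mid [ 0.6154 -0.0014  0.077 ] len 0.0272
scene red 48.0 [305.5 228.4] ends [[0.4093, 0.0516], [0.5432, 0.0179]] mid [0.4781 0.0343 0.008 ] len 0.138
scene org 33.5 [321.5 243.2] ends [[0.5139, 0.1022], [0.534, 0.1294]] mid [0.524  0.1159 0.022 ] len 0.0337
scene org 23.0 [336.9 233.9] ends [[0.4495, 0.1256], [0.4699, 0.1512]] mid [0.4598 0.1385 0.022 ] len 0.0328
scene org 14.5 [344.  265.5] ends [[0.5775, 0.2051], [0.5648, 0.2252]] mid [0.5711 0.2151 0.022 ] len 0.0237
scene grn 39.5 [274.5 235. ] ends [[0.613, 0.0144], [0.6275, -0.0083]] mid [0.6202 0.0031 0.077 ] len 0.0269
```

```bash
python3 - <<'E'
from h import *
o,_=ray("top",[[0,0]]);print("cam",o); o2,_=ray("scene",[[0,0]]);print(o2)
z0=lambda x,y:[180+x/4-.375,150+y/4-.375]
th=-0.248;R=np.array([[np.cos(th),np.sin(th)],[-np.sin(th),np.cos(th)]])
O=np.array([.4825,.033])
st=lambda P:np.round((P[:,:2]-O)@R.T,4)
im=cv2.imread("pics/top0.png").astype(float)
# vial points
print("cap/foot",st(onz("top",[z0(225,264),z0(188,386)],.022)))
print("stripe ends",st(onz("top",[z0(208,305),z0(196,357)],.036)), onz("top",[z0(208,305),z0(196,357)],.036))
print("spare ends",st(onz("top",[z0(435,310),z0(404,437)],.022)))
print("pad corners",st(onz("top",[z0(184,206),z0(516,280),z0(466,503),z0(132,426)],.008)))
S0=lambda x,y:[240+x/6-.4,190+y/6-.4]
print("scene stripe",st(onz("scene",[S0(502,297),S0(563,265)],.036)))
print("standing", st(onz("top",[z0(55,186)],.095)), onz("top",[z0(55,186)],.095))
E
```

```text
cam [ 0.42987423 -0.04885998  1.54186197]
[1.36585477 0.46992698 0.92125496]
cap/foot [[ 0.0501  0.088 ]
 [-0.0482  0.0941]]
stripe ends [[ 0.0157  0.0918]
 [-0.0251  0.0916]] [[0.5202788  0.11815276 0.036     ]
 [0.48062115 0.12794192 0.036     ]]
spare ends [[ 0.0517 -0.0785]
 [-0.049  -0.0771]]
pad corners [[ 0.088   0.1317]
 [ 0.0894 -0.1348]
 [-0.0881 -0.1352]
 [-0.0885  0.1313]]
scene stripe [[ 0.0137  0.0911]
 [-0.0278  0.0972]]
standing [[0.0744 0.2164]] [[0.60771283 0.2244741  0.095     ]]
```

Call:
{"fn": "send_rows", "kwargs": {
  "plan": [
    [0,0,0,0,0,-0.1125],
    [0,0,0,0,0,-0.1125],
    [0,0,0,0,0,-0.1125],
    [0,0,0,0,0,-0.1125],
    [0,0,0,0,0,-0.1125],
    [0,0,0,0,0,-0.1125],
    [0,0,0,0,0,-0.1125],
    [0,0,0,0,0,-0.1125],
    [0.01,0.002,0,0,0,0],
    [0.025,0.003,0,0,0,0],
    [0.035,0.005,0,0,0,0],
    [0.035,0.005,0,0,0,0]
  ],
  "jaw": 0
}}

```text
time_s: 1.1
eef_pos: [0.273, -0.4269, 0.2048]
ee_rot: [-0.001, 0.793, 0.609, 0.0]
force: [0.3, -0.6, 0.5]
width: 0.0174
```

```bash
cat > st.py <<'E'
from h import *
from scipy.spatial.transform import Rotation as Ro
th=-0.248;O=np.array([.4825,.033,0]);Rs=Ro.from_euler('z',th).as_matrix()
def show(target=None):
    s=arm.sense();q=s['ee_rot'];R=Ro.from_quat([q[1],q[2],q[3],q[0]]).as_matrix()
    print('t',round(s['time_s'],2),'tcp',np.round(s['eef_pos'],4),'st',np.round(Rs.T@(s['eef_pos']-O),4),'F',np.round(s['force'],1),'w',round(s['width'],4))
    print('tool x,y in st',np.round((Rs.T@R)[:,:2].T,3).tolist(), 'z',np.round(R[:,2],3),'j',np.round(s['joints'],2))
    if target is not None:
        print('todo tool',np.round(R.T@(O+Rs@np.array(target)-s['eef_pos']),4))
if __name__=="__main__":
    import sys;show([float(a) for a in sys.argv[1:]] or None)
E
python3 st.py 0 0.130 0.205
```

```text
t 1.1 tcp [ 0.273  -0.4269  0.2048] st [-0.0902 -0.4972  0.2048] F [ 0.3 -0.6  0.5] w 0.0174
tool x,y in st [[0.013, 1.0, 0.001], [1.0, -0.013, -0.0]] z [-0.     0.001 -1.   ] j [-1.14  0.17  1.64  0.    1.32 -0.88]
todo tool [6.283e-01 8.200e-02 6.000e-04]
```

Call:
{"fn": "send_rows", "kwargs": {
  "plan": [
    [0.036,0.005,0,0,0,0],
    [0.036,0.005,0,0,0,0],
    [0.036,0.005,0,0,0,0],
    [0.036,0.005,0,0,0,0],
    [0.036,0.005,0,0,0,0],
    [0.036,0.005,0,0,0,0],
    [0.036,0.005,0,0,0,0],
    [0.036,0.005,0,0,0,0],
    [0.036,0.005,0,0,0,0],
    [0.036,0.005,0,0,0,0],
    [0.036,0.005,0,0,0,0],
    [0.036,0.005,0,0,0,0]
  ]
}}

```text
time_s: 2.1
eef_pos: [0.4398, -0.0233, 0.2054]
ee_rot: [-0.0, 0.792, 0.61, 0.0]
force: [0.5, -0.5, 0.5]
width: 0.0005
```

Call:
{"fn": "send_rows", "kwargs": {
  "plan": [
    [0.036,0.005,0,0,0,0],
    [0.036,0.005,0,0,0,0],
    [0.036,0.005,0,0,0,0],
    [0.03,0.003,0,0,0,0],
    [0.015,0,0,0,0,0],
    [0,0,0,0,0,0],
    [0,0,0,0,0,0]
  ]
}}

```text
time_s: 2.68
eef_pos: [0.4955, 0.1183, 0.205]
ee_rot: [-0.0, 0.791, 0.611, -0.001]
force: [0.2, 0.7, 0.1]
width: 0.0007
```

```bash
python3 st.py 0 0.130 0.022
```

```text
t 2.68 tcp [0.4955 0.1183 0.205 ] st [-0.0083  0.0859  0.205 ] F [0.2 0.7 0.1] w 0.0007
tool x,y in st [[0.008, 1.0, -0.001], [1.0, -0.008, -0.001]] z [-0.001 -0.001 -1.   ] j [ 0.1   0.18  1.64 -0.    1.33  0.35]
todo tool [0.0444 0.0082 0.1829]
```

Call:
{"fn": "send_rows", "kwargs": {
  "plan": [
    [0.022,0.004,0,0,0,0],
    [0.022,0.004,0,0,0,0],
    [0,0,0.02,0,0,0],
    [0,0,0.035,0,0,0],
    [0,0,0.035,0,0,0],
    [0,0,0.035,0,0,0],
    [0,0,0.02,0,0,0],
    [0,0,0,0,0,0],
    [0,0,0,0,0,0]
  ]
}}

```text
time_s: 3.43
eef_pos: [0.5143, 0.1569, 0.06]
ee_rot: [-0.0, 0.792, 0.61, -0.001]
force: [1.1, -0.9, 0.5]
width: 0.0005
```

```bash
python3 st.py 0 0.130 0.022; python3 - <<'E'
from h import *
for n,(x0,y0,x1,y1) in {"top":(180,150,320,290),"scene":(240,190,370,290)}.items():
    im=cams.get_image(n)[y0:y1,x0:x1,::-1]
    cv2.imwrite(f"pics/{n}1z.png",cv2.resize(im,None,fx=4 if n=="top" else 6,fy=4 if n=="top" else 6,interpolation=cv2.INTER_CUBIC))
E
```

```text
t 3.43 tcp [0.5143 0.1569 0.06  ] st [0.0004 0.1279 0.06  ] F [ 1.1 -0.9  0.5] w 0.0005
tool x,y in st [[0.01, 1.0, -0.001], [1.0, -0.01, -0.002]] z [-0.003 -0.001 -1.   ] j [ 0.17  0.35  1.8  -0.    1.    0.43]
todo tool [ 0.0022 -0.0003  0.038 ]
```

View pics/scene1z.png

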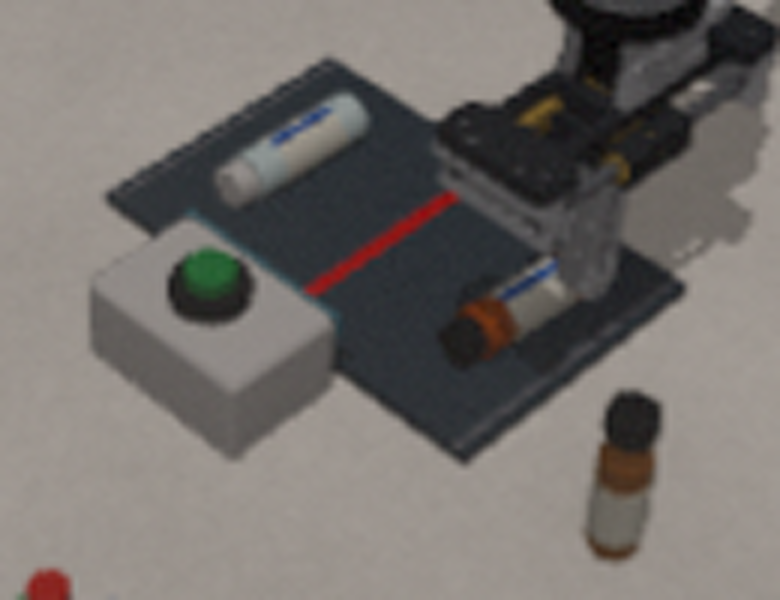

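View pics/top1z.png

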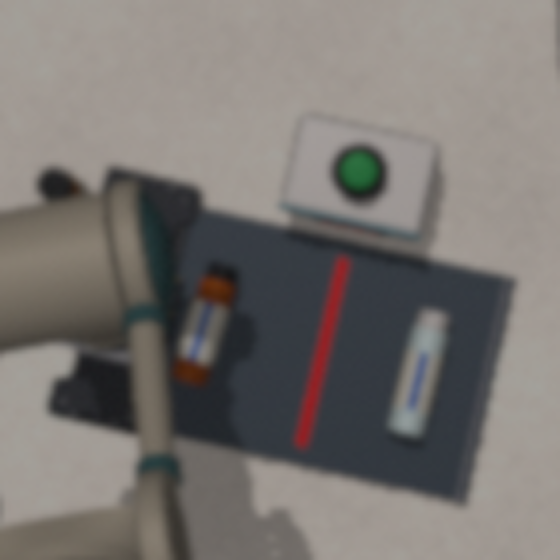

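The scene zoom shows the shut fingers at (590,270), outside the amber vial. In the top view the vial is unmoved at (206,325). I'll lower to TCP z 0.024, which puts the grasp point at 43 mm, and start pushing.

Call:
{"fn": "send_rows", "kwargs": {
  "plan": [
    [0.002,0,0.012,0,0,0],
    [0,0,0.012,0,0,0],
    [0,0,0.012,0,0,0],
    [0,0,0,0,0,0],
    [-0.003,0,0,0,0,0],
    [-0.003,0,0,0,0,0],
    [-0.003,0,0,0,0,0],
    [-0.003,0,0,0,0,0],
    [-0.003,0,0,0,0,0],
    [-0.003,0,0,0,0,0],
    [-0.003,0,0,0,0,0]
  ]
}}

```text
time_s: 4.45
eef_pos: [0.5105, 0.1395, 0.0247]
ee_rot: [0.0, 0.792, 0.611, 0.0]
force: [-0.3, -0.2, 0.6]
width: 0.0003
```

```bash
python3 st.py 0 0.022 0.024
```

```text
t 4.45 tcp [0.5105 0.1395 0.0247] st [0.001  0.1101 0.0247] F [-0.3 -0.2  0.6] w 0.0003
tool x,y in st [[0.008, 1.0, 0.0], [1.0, -0.008, 0.0]] z [ 0. -0. -1.] j [ 0.14  0.38  1.86 -0.    0.9   0.39]
todo tool [-0.0882 -0.0003  0.0007]
```

Call:
{"fn": "send_rows", "kwargs": {
  "plan": [
    [-0.003,0,0,0,0,0],
    [-0.0035,0,0,0,0,0],
    [-0.0035,0,0,0,0,0],
    [-0.0035,0,0,0,0,0],
    [-0.0035,0,0,0,0,0],
    [-0.0035,0,0,0,0,0],
    [-0.0035,0,0,0,0,0],
    [-0.0035,0,0,0,0,0],
    [-0.0035,0,0,0,0,0],
    [-0.003,0,0,0,0,0],
    [-0.003,0,0,0,0,0],
    [-0.002,0,0,0,0,0]
  ]
}}

```text
time_s: 5.45
eef_pos: [0.5005, 0.1017, 0.0244]
ee_rot: [0.0, 0.792, 0.611, -0.0]
force: [0.5, 0.3, -0.1]
width: 0.0003
```

```bash
cat > look.py <<'E'
from h import *
import sys
k=sys.argv[1]
for n,(x0,y0,x1,y1) in {"top":(180,150,320,290),"scene":(240,190,370,290)}.items():
    im=cams.get_image(n);cv2.imwrite(f"pics/{n}{k}.png",im[:,:,::-1]);im=im[y0:y1,x0:x1,::-1]
    cv2.imwrite(f"pics/{n}{k}z.png",cv2.resize(im,None,fx=4 if n=="top" else 6,fy=4 if n=="top" else 6,interpolation=cv2.INTER_CUBIC))
E
python3 st.py 0 0.022 0.024; python3 look.py 2
```

```text
t 5.45 tcp [0.5005 0.1017 0.0244] st [0.0006 0.071  0.0244] F [ 0.5  0.3 -0.1] w 0.0003
tool x,y in st [[0.008, 1.0, -0.0], [1.0, -0.008, -0.0]] z [-0. -0. -1.] j [ 0.06  0.35  1.9  -0.    0.89  0.32]
todo tool [-0.049  -0.0002  0.0005]
```

View pics/top2z.png

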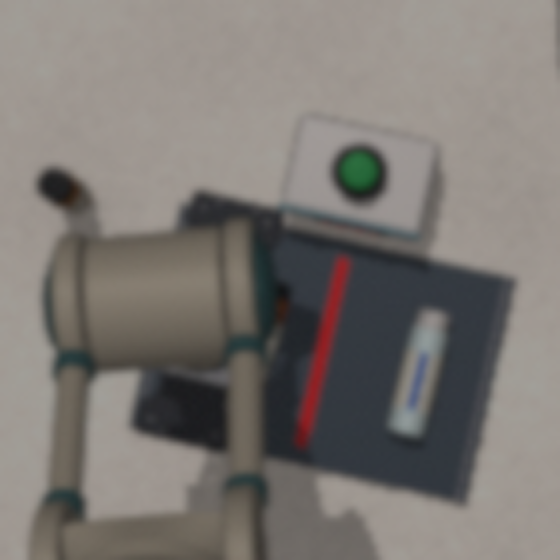

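View pics/scene2z.png

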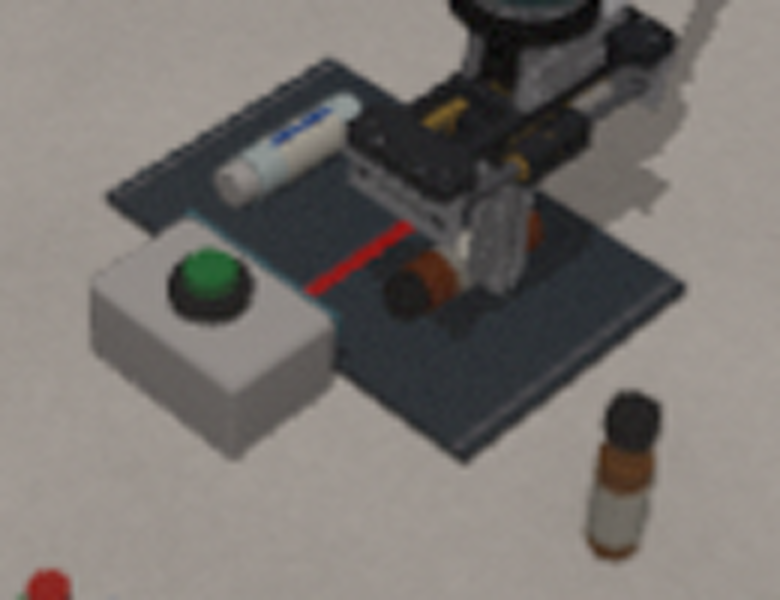

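The vial is rolling: its cap in the scene zoom moved from (463,340) to (407,292). Next I'll convert that to station y.

```bash
python3 - <<'E'
from st import *
S0=lambda x,y:[240+x/6-.4,190+y/6-.4]
print((onz("scene",[S0(463,340),S0(407,292)],.022)-O)@Rs)
E
```

```text
[[0.0405716  0.0895031  0.022     ]
 [0.03570366 0.04546129 0.022     ]]
```

Call:
{"fn": "send_rows", "kwargs": {
  "plan": [
    [-0.003,0,0,0,0,0],
    [-0.0035,0,0,0,0,0],
    [-0.0035,0,0,0,0,0],
    [-0.0035,0,0,0,0,0],
    [-0.0035,0,0,0,0,0],
    [-0.0035,0,0,0,0,0],
    [-0.0035,0,0,0,0,0],
    [-0.003,0,0,0,0,0],
    [-0.0025,0,0,0,0,0],
    [-0.002,0,0,0,0,0],
    [-0.0015,0,0,0,0,0],
    [-0.001,0,0,0,0,0]
  ]
}}

```text
time_s: 6.55
eef_pos: [0.492, 0.069, 0.0245]
ee_rot: [0.0, 0.792, 0.611, 0.0]
force: [-0.5, 0.2, 0.2]
width: 0.0003
```

```bash
python3 st.py 0 0.024 0.024; python3 look.py 3
```

```text
t 6.55 tcp [0.492  0.069  0.0245] st [0.0004 0.0372 0.0245] F [-0.5  0.2  0.2] w 0.0003
tool x,y in st [[0.008, 1.0, -0.0], [1.0, -0.008, 0.0]] z [ 0. -0. -1.] j [-0.    0.34  1.93 -0.    0.87  0.26]
todo tool [-0.0132 -0.0003  0.0005]
```

View pics/top3z.png

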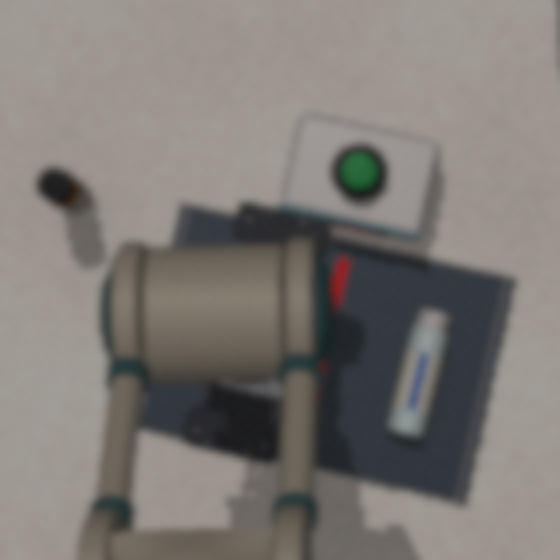

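View pics/scene3z.png

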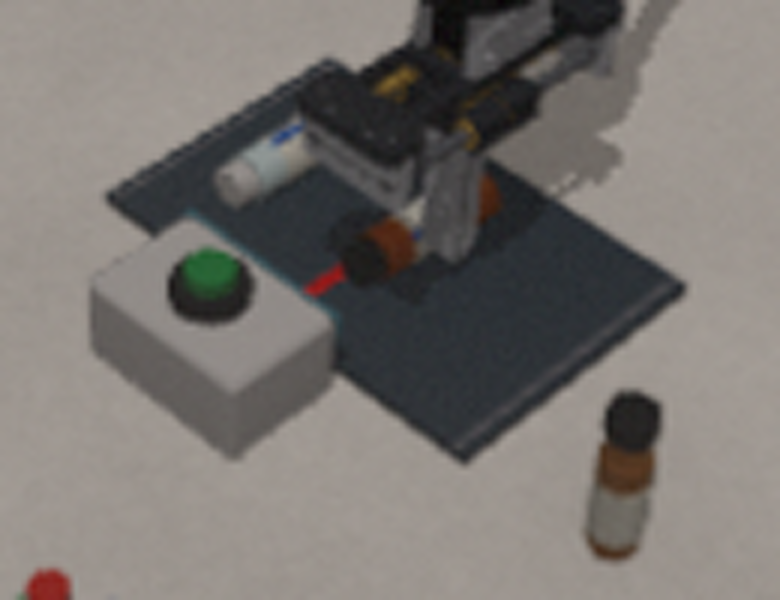

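In the scene zoom the cap is at (364,260), so the vial is still about 12 mm short of the line. I'll push on slowly.

Call:
{"fn": "send_rows", "kwargs": {
  "plan": [
    [-0.0015,0,0,0,0,0],
    [-0.002,0,0,0,0,0],
    [-0.002,0,0,0,0,0],
    [-0.002,0,0,0,0,0],
    [-0.0015,0,0,0,0,0],
    [-0.001,0,0,0,0,0],
    [-0.001,0,0,0,0,0],
    [0,0,0,0,0,0],
    [0,0,0,0,0,0]
  ]
}}

```text
time_s: 7.4
eef_pos: [0.4892, 0.0585, 0.0244]
ee_rot: [0.0, 0.792, 0.611, -0.0]
force: [0.2, -0.2, 0.5]
width: 0.0006
```

```bash
python3 st.py 0 0.024 0.024; python3 look.py 4
```

```text
t 7.4 tcp [0.4892 0.0585 0.0244] st [0.0003 0.0264 0.0244] F [ 0.2 -0.2  0.5] w 0.0006
tool x,y in st [[0.008, 1.0, -0.0], [1.0, -0.008, 0.0]] z [ 0. -0. -1.] j [-0.02  0.33  1.94 -0.    0.87  0.23]
todo tool [-0.0024 -0.0002  0.0004]
```

View pics/scene4z.png

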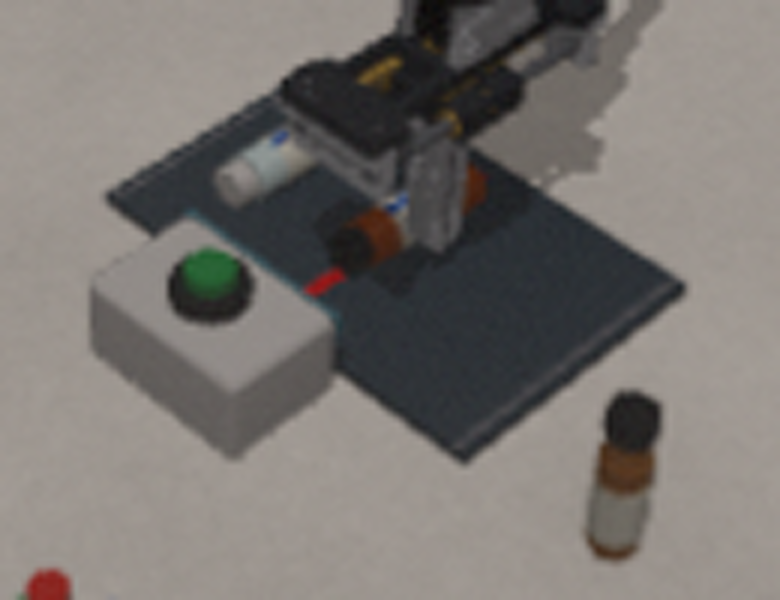

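Call:
{"fn": "send_rows", "kwargs": {
  "plan": [
    [0.005,0,0,0,0,0],
    [0.01,0,0,0,0,0],
    [0.02,0,0,0,0,0],
    [0.025,0,-0.01,0,0,0],
    [0.025,0,-0.03,0,0,0],
    [0.025,0,-0.03,0,0,0],
    [0,0,-0.02,0,0,0],
    [0,0,0,0,0,0],
    [0,0,0,0,0,0]
  ]
}}

```text
time_s: 8.25
eef_pos: [0.5177, 0.1662, 0.1153]
ee_rot: [0.001, 0.791, 0.612, 0.001]
force: [-0.1, -0.9, -0.5]
width: 0.0004
```

```bash
python3 st.py 0.1375 0 0.105; python3 look.py 5
```

```text
t 8.25 tcp [0.5177 0.1662 0.1153] st [0.0014 0.1377 0.1153] F [-0.1 -0.9 -0.5] w 0.0004
tool x,y in st [[0.007, 1.0, 0.001], [1.0, -0.007, 0.002]] z [ 0.002  0.    -1.   ] j [ 0.18  0.29  1.72 -0.    1.13  0.44]
todo tool [-0.1369  0.137   0.0105]
```

View pics/top5z.png

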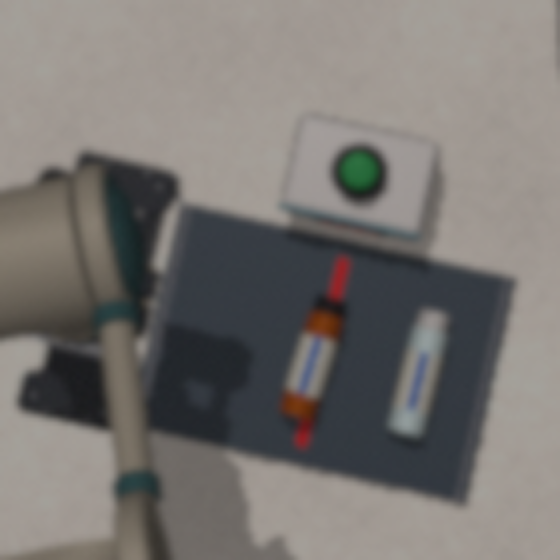

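View pics/scene5z.png

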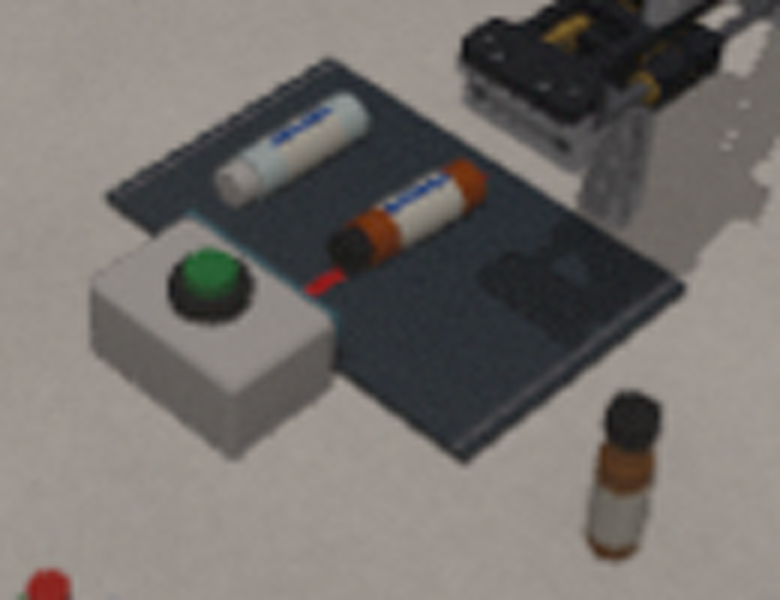

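```bash
python3 - <<'E'
from st import *
z0=lambda x,y:[180+x/4-.375,150+y/4-.375]
st=lambda P:np.round((P-O)@Rs,4)
print("cap,foot",st(onz("top",[z0(330,297),z0(297,418)],.022)))
print("body centre left/right mid",st(onz("top",[z0(294,360),z0(331,370)],.022)))
print("line vis",st(onz("top",[z0(343,258),z0(303,446)],.008)))
S0=lambda x,y:[240+x/6-.4,190+y/6-.4]
print("scene cap", st(onz("scene",[S0(351,247)],.022)))
print("key",st(onz("top",[[269.5,192.5]],.077)),O+Rs@np.array([.1375,0,0]))
E
```

```text
cap,foot [[ 0.0433  0.0028  0.022 ]
 [-0.0533  0.0064  0.022 ]]
body centre left/right mid [[-0.0103  0.0189  0.022 ]
 [-0.0114 -0.0107  0.022 ]]
line vis [[ 0.076   0.0007  0.008 ]
 [-0.0735 -0.0021  0.008 ]]
scene cap [[0.0323 0.0012 0.022 ]]
key [[ 0.1373 -0.0007  0.077 ]] [ 0.61579323 -0.00075153  0.        ]
```

The top view puts the vial's middle about +4 mm from the line, which is inside 9 mm but worth improving. I'll give it a slow 4 mm nudge.

Call:
{"fn": "send_rows", "kwargs": {
  "plan": [
    [-0.02,0,0.02,0,0,0],
    [-0.025,0,0.03,0,0,0],
    [-0.025,0,0.03,0,0,0],
    [-0.015,0,0.01,0,0,0],
    [-0.007,0,0,0,0,0],
    [-0.004,0,0,0,0,0],
    [-0.003,0,0,0,0,0],
    [-0.003,0,0,0,0,0],
    [-0.003,0,0,0,0,0],
    [-0.002,0,0,0,0,0],
    [-0.002,0,0,0,0,0],
    [-0.002,0,0,0,0,0]
  ]
}}

```text
time_s: 9.35
eef_pos: [0.4892, 0.0578, 0.0248]
ee_rot: [0.0, 0.791, 0.611, 0.0]
force: [-0.4, 0.5, -0.3]
width: 0.0006
```

```bash
python3 st.py 0 0.0222 0.024
```

```text
t 9.35 tcp [0.4892 0.0578 0.0248] st [0.0005 0.0257 0.0248] F [-0.4  0.5 -0.3] w 0.0006
tool x,y in st [[0.007, 1.0, 0.0], [1.0, -0.007, 0.001]] z [ 0.001 -0.    -1.   ] j [-0.02  0.33  1.94  0.    0.87  0.23]
todo tool [-0.0035 -0.0004  0.0008]
```

Call:
{"fn": "send_rows", "kwargs": {
  "plan": [
    [-0.001,0,0,0,0,0],
    [-0.001,0,0,0,0,0],
    [-0.001,0,0,0,0,0],
    [0,0,0,0,0,0],
    [0,0,0,0,0,0],
    [0,0,0,0,0,0]
  ]
}}

```text
time_s: 9.85
eef_pos: [0.4882, 0.0547, 0.0244]
ee_rot: [0.0, 0.792, 0.611, -0.0]
force: [-0.6, 0.9, -0.1]
width: 0.0005
```

```bash
python3 st.py 0 0.0222 0.024
```

```text
t 9.85 tcp [0.4882 0.0547 0.0244] st [0.0002 0.0224 0.0244] F [-0.6  0.9 -0.1] w 0.0005
tool x,y in st [[0.008, 1.0, -0.0], [1.0, -0.008, -0.0]] z [-0. -0. -1.] j [-0.03  0.33  1.94 -0.    0.87  0.23]
todo tool [-0.0002 -0.0002  0.0004]
```

Call:
{"fn": "send_rows", "kwargs": {
  "plan": [
    [0.005,0,0,0,0,0],
    [0.01,0,0,0,0,0],
    [0.02,0,0,0,0,0],
    [0.025,0,-0.01,0,0,0],
    [0.025,0,-0.03,0,0,0],
    [0.025,0,-0.03,0,0,0],
    [0,0,-0.02,0,0,0],
    [0,0,0,0,0,0],
    [0,0,0,0,0,0]
  ]
}}

```text
time_s: 10.6
eef_pos: [0.5167, 0.1623, 0.1153]
ee_rot: [0.001, 0.791, 0.612, 0.001]
force: [-0.3, -0.1, 0.6]
width: 0.0005
```

```bash
python3 st.py 0.1375 0 0.115; python3 look.py 6
```

```text
t 10.6 tcp [0.5167 0.1623 0.1153] st [0.0014 0.1337 0.1153] F [-0.3 -0.1  0.6] w 0.0005
tool x,y in st [[0.007, 1.0, 0.001], [1.0, -0.007, 0.002]] z [ 0.002  0.    -1.   ] j [ 0.18  0.29  1.72 -0.    1.13  0.43]
todo tool [-0.1328  0.137   0.0005]
```

View pics/top6z.png

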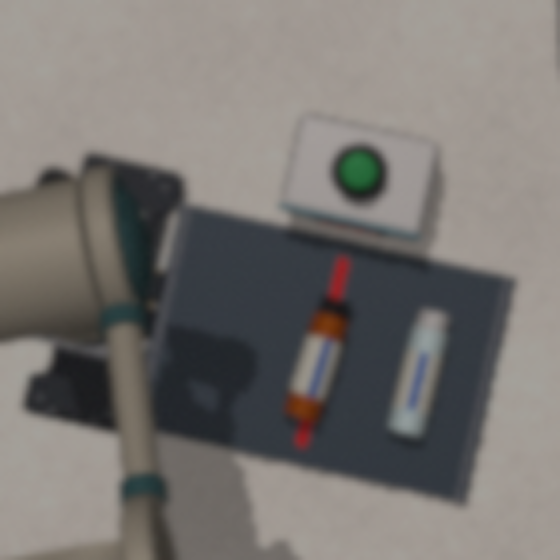

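View pics/scene6z.png

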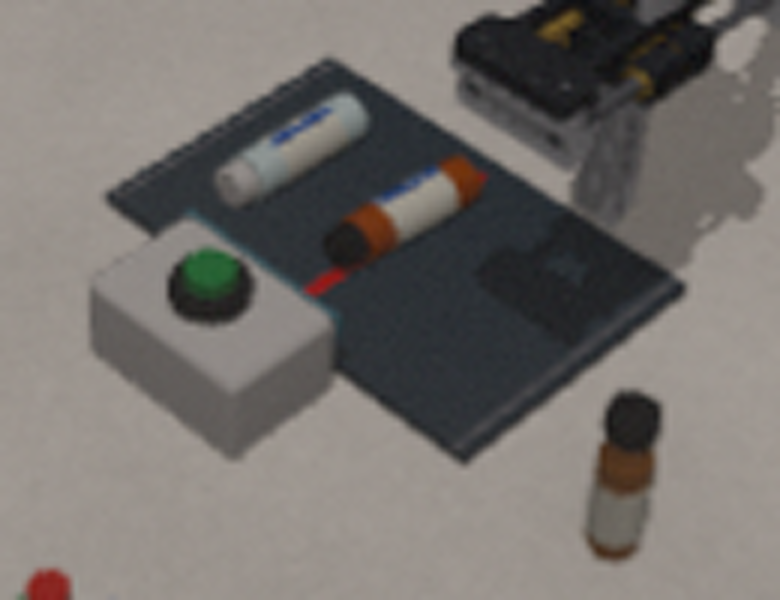

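The vial is now centred: it covers the line, with red showing at both ends at top zoom (342,275) and (304,438). Next is the key.

Call:
{"fn": "send_rows", "kwargs": {
  "plan": [
    [-0.012,0.012,0,0,0,0],
    [-0.025,0.026,0,0,0,0],
    [-0.028,0.029,0,0,0,0],
    [-0.028,0.029,0,0,0,0],
    [-0.025,0.026,0,0,0,0],
    [-0.015,0.015,0,0,0,0],
    [0,0,0,0,0,0],
    [0,0,0.015,0,0,0],
    [0,0,0.015,0,0,0],
    [0,0,0,0,0,0],
    [0,0,0,0,0,0]
  ]
}}

```text
time_s: 11.62
eef_pos: [0.6127, -0.0016, 0.0826]
ee_rot: [-0.002, 0.792, 0.611, -0.002]
force: [0.3, 0.1, 0.5]
width: 0.0002
```

```bash
python3 st.py 0.1375 0 0.07; python3 look.py 7
```

```text
t 11.62 tcp [ 0.6127 -0.0016  0.0826] st [ 0.1347 -0.0016  0.0826] F [0.3 0.1 0.5] w 0.0002
tool x,y in st [[0.008, 1.0, -0.0], [1.0, -0.008, -0.005]] z [-0.005  0.001 -1.   ] j [-0.12  0.42  1.6   0.    1.12  0.14]
todo tool [0.0016 0.0028 0.0126]
```

View pics/scene7z.png

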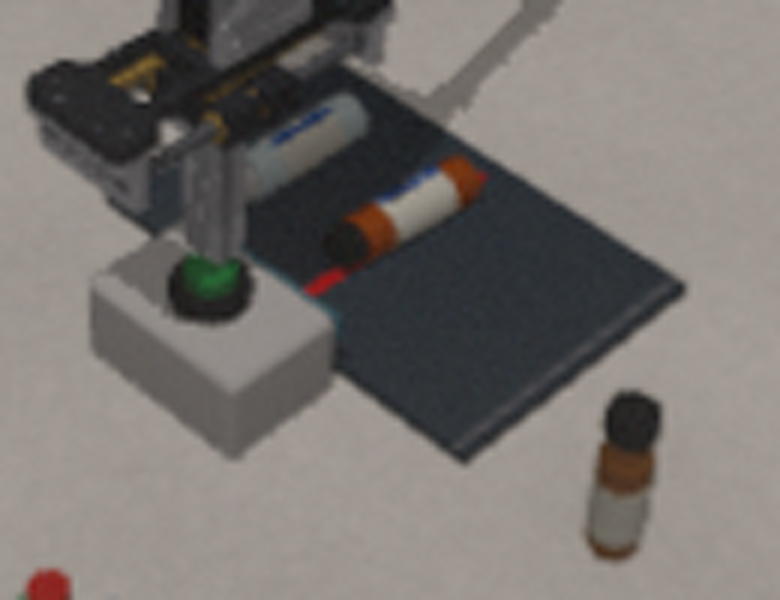

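The fingertips at (213,255) are just above the key at (211,270).

Call:
{"fn": "send_rows", "kwargs": {
  "plan": [
    [0.001,0.0025,0.002,0,0,0],
    [0,0,0.003,0,0,0],
    [0,0,0.003,0,0,0],
    [0,0,0.003,0,0,0],
    [0,0,0.001,0,0,0],
    [0,0,0,0,0,0],
    [0,0,0,0,0,0]
  ]
}}

```text
time_s: 12.3
eef_pos: [0.6182, -0.0017, 0.0731]
ee_rot: [0.0, 0.792, 0.611, 0.001]
force: [0.8, 2.1, 4.2]
width: 0.0005
```

```bash
python3 st.py 0.1375 0 0.07
```

```text
t 12.3 tcp [ 0.6182 -0.0017  0.0731] st [ 0.1401 -0.0004  0.0731] F [0.8 2.1 4.2] w 0.0005
tool x,y in st [[0.008, 1.0, 0.001], [1.0, -0.008, 0.001]] z [ 0.002  0.    -1.   ] j [-0.12  0.44  1.61  0.    1.1   0.14]
todo tool [ 0.0003 -0.0026  0.0031]
```

Now at 4 N and about 4 mm of travel, so a bit further down.

Call:
{"fn": "send_rows", "kwargs": {
  "plan": [
    [0,0,0.0015,0,0,0],
    [0,0,0.001,0,0,0],
    [0,0,0.0005,0,0,0],
    [0,0,0,0,0,0],
    [0,0,0,0,0,0]
  ]
}}

```text
time_s: 12.72
eef_pos: [0.6183, -0.0017, 0.0712]
ee_rot: [0.001, 0.792, 0.611, 0.001]
force: [-0.4, 1.3, 11.3]
width: 0.0003
```

```bash
python3 st.py 0.1375 0 0.07
```

```text
t 12.72 tcp [ 0.6183 -0.0017  0.0712] st [ 0.1401 -0.0003  0.0712] F [-0.4  1.3 11.3] w 0.0003
tool x,y in st [[0.008, 1.0, 0.001], [1.0, -0.008, 0.002]] z [ 0.002  0.    -1.   ] j [-0.12  0.44  1.61  0.    1.09  0.14]
todo tool [ 0.0003 -0.0026  0.0012]
```

Call:
{"fn": "send_rows", "kwargs": {
  "plan": [
    [0,0,0.001,0,0,0],
    [0,0,0,0,0,0],
    [0,0,0,0,0,0]
  ]
}}

```text
time_s: 12.97
eef_pos: [0.6183, -0.0017, 0.0711]
ee_rot: [0.001, 0.792, 0.611, 0.001]
force: [-2.4, 1.9, 15.7]
width: 0.0004
```

Call:
{"fn": "send_rows", "kwargs": {
  "plan": [
    [0,0,-0.005,0,0,0],
    [0,0,-0.01,0,0,0],
    [0,0,-0.02,0,0,0],
    [0,0,-0.03,0,0,0],
    [0,0,-0.03,0,0,0],
    [0.03,0,-0.02,0,0,0],
    [0.035,0,0,0,0,0],
    [0.035,0,0,0,0,0],
    [0.035,0,0,0,0,0],
    [0.02,0,0,0,0,0],
    [0,0,0,0,0,0],
    [0,0,0,0,0,0]
  ]
}}

```text
time_s: 13.97
eef_pos: [0.656, 0.1484, 0.1824]
ee_rot: [-0.0, 0.791, 0.612, -0.001]
force: [-0.3, -0.9, 0.0]
width: 0.0006
```

```bash
python3 st.py; python3 look.py 8
```

```text
t 13.97 tcp [0.656  0.1484 0.1824] st [0.1399 0.1545 0.1824] F [-0.3 -0.9  0. ] w 0.0006
tool x,y in st [[0.006, 1.0, -0.002], [1.0, -0.006, -0.002]] z [-0.003 -0.002 -1.   ] j [ 0.12  0.44  1.31 -0.    1.39  0.37]
```

View pics/top8z.png

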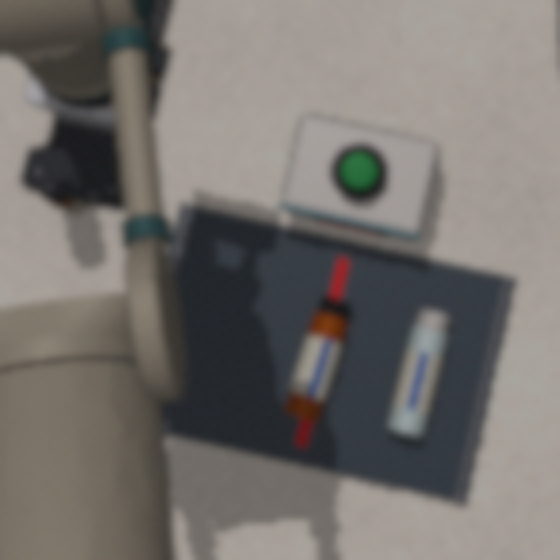

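View pics/scene8z.png

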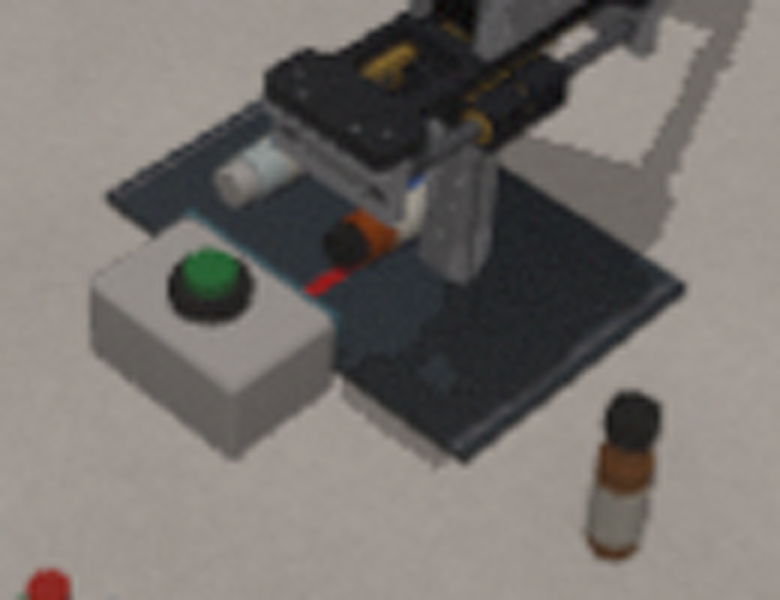

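The key is up again at scene zoom (211,270), the vial lies on the line at top zoom (318,357) and the arm is clear, so I'm handing in.

```bash
python3 -c "
from station import arm
print(arm.job_done())"
```

```text
the job is handed in; nothing more can be done
None
```

I rolled the amber vial about 90 mm across the pad onto the red line and then pressed the green key. The job was handed in at about 14 s of the 48 s allowed; it reports no verdict.

- **Rolling:** I pushed with shut fingertips and the grasp point about 43 mm above the bench. The wrist force stayed around 1 N wherever I read it. The first push left the vial about 4 mm short of the line by the top view. The scene view put the cap at about 1 mm, so the two disagreed slightly. I added a slow nudge of about 4 mm to correct it.
- **Key:** It met a stop with the TCP at 71.1 mm and 15.7 N, which matches the full 6 mm of travel. It came up again after I lifted off.
- **Last checks:** The final pictures show the vial about 2 mm from the line sideways (estimated by eye), roughly aligned with it and about 5 mm from its middle lengthways. The clear vial and standing vial looked unmoved. The arm was clear, with the TCP at 182 mm.
- **Not measured:** I did not see the stripe pass underneath; that follows from the distance rolled (about 6.5 rad). I did not check the beaker, bottle, dish, tip box or pipette at the end; the arm stayed away from them.

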